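# Turn the painting carousel to the airbrush

### The arm

A 7-joint arm with a two-finger parallel gripper is mounted at the origin on the work surface. World frame = base frame: x ahead of the robot, y to its left, z up, the work surface at z = 0. Lengths are in mm, angles in rad, forces in N, time in s.
With the tool pointing down it reaches from about 375 to 925 mm from the base axis. Payload 3.1 kg.
Tool frame: the origin (TCP) lies on the centre line of the jaws, within the pads' length; the fingertips stand 14 mm ahead of it and the grasp point (between the pads) lies 5 mm behind it; z points along the fingers, y is the line along which they close (so a half turn about z gives the same grasp; the last joint's range is limited). The gripper opens to 85 mm and grips with 20 to 120 N. Pads are 22 mm wide; open, the fingers measure 114 mm over their backs; the gripper's body (76 mm by 85 mm) begins 54 mm behind the grasp point. The pads swing forward as they close: fully open they stand 13 mm farther back than shut.
Start: joints at [1.161, 0.383, 0.044, 1.598, -0.018, 1.161, -0.05], TCP at [199.421, -618.655, 245.269] pointing down, gripper open.
Joint ranges: [-2.61, 2.61], [-0.41, 2.15], [-1.48, 1.57], [0, 2.5], [-1.57, 4.71], [0.05, 1.97], [-2.85, 2.85]. Speed limits (rad/s): [2.79, 2.79, 3.14, 3.14, 3.14, 3.14, 3.14].

### API

Orientations are given as a unit quaternion [w, x, y, z].
In Python, from cell import r gives the robot as it stands. The module is installed in compiled form; this text tells all that it offers.
- The arm moves only by the shell command python3 -m handwheel 'ROWS' [OPENING]. ROWS is JSON, one flat list of numbers, 4 for each row, row after row: the shift along the tool's x, y, z in cm, then the turn about the tool's z in rad. In form: [dx, dy, dz, spin, dx, dy, dz, spin, ...]. A call has 1 to 12 rows; each row shifts and turns the commanded pose from where the row before left it, along the tool's axes as they then stand; what a row does not reach is not made up. A row lasts 1/10 s, in which the tool goes at most 50 mm and 8.59 degrees, less where a joint would pass 70% of its speed; a pose out of reach is approached as far as the arm can. A call with a gripper value outside its range is refused whole. OPENING is the opening, from -1 (shut) to 1 (fully open), set as the call begins (- or left out, the last holds). The fingers move at their own pace and stop on an object; the grip force is fixed at half the most. Time passes only in rows, so rows that do not move let the fingers close. It gives the time, the measured TCP pose, the force, the opening and the grip force at its end, in the units of the state.
- r.sense(): the state, without advancing time (a new reading comes with each control period).
- r.camera(name): name is "side" or "top" or "wrist"; returns a dict with "img" (384x512x3 uint8, blue, green, red), "z_map" (384x512 float32, mm along the optical axis (not along the pixel's ray), 0 where there is no reading), "K" (3x3 intrinsics, pixels), "R" (3x3) and "t" (3): a world point X has camera coordinates R X + t. Camera axes: x right, y down, z forward; pixel columns grow to the right and rows downward; lengths in mm; the calibration is good to about 2 mm. A picture is of the moment at which its call begins.
- r.hand_in(): hands the job in; it is judged then, once.
The state is a dict: "time_s": time; "q": joint angles; "qd": joint speeds; "effort": joint torques, N m; "position": TCP position; "tcp_rot": TCP orientation; "wrist_force": force on the tool from outside, world axes, zero at the start; "wrist_torque": the same for the moment, N m; "opening": finger opening in mm; "finger_force": force on a finger pad.
Only numpy, scipy, OpenCV 4.12 (cv2) and the standard library are available. Lean on these libraries where they do the work, as an engineer would, in place of code of your own. Each camera call takes 0.05 s, during which the arm holds its last target. There are 200 camera calls.

### The job

Turn the model-painting carousel by gently pushing on its bare steel spokes with a fingertip until the spoke at the little aeroplane's nose points straight at the airbrush nozzle, then leave it standing still there. The models are wet with paint, so do not touch them; do not grip the carousel, spin it fast or bump the airbrush, and leave the bottles, jars and other loose things where they stand.

Things in the scene. Friction and masses are not known exactly. Their poses are not given: they have to be found in the camera images.
- stand: Fixed steel stand. Origin: on the table (z = 0) on the carousel's vertical axis; x points level from there towards the nozzle, z up. Round foot of radius 75 mm, 22 mm high; a flat bar 26 mm wide, 12 mm high runs on the table along +x to 290 mm from the axis; a post on it at 265 mm carries the airbrush.
- nozzle (a point): Tip of the airbrush nozzle, 200 mm from the carousel's axis, 84 mm above the table, pointing at the axis.
- airbrush: Airbrush clamped on the stand, lying level, fixed; its nozzle is 200 mm and its black tail 340 mm from the carousel's axis, axis 84 mm above the table, about 30 mm thick, paint cup on top up to 112 mm high. Origin and axes as stand. Do not bump.
- carousel: Turning part: round wooden platter (radius 90 mm, 50 to 62 mm above the table) with four bare steel spokes level round its rim every 90 degrees, 10 mm thick, centre line 56 mm up, bare from 90 to 165 mm from the axis, free below. Origin: on the axis at z = 0. +x runs along the aeroplane's spoke, +y the tank's, -x the ship's, -y the truck's. Turns endlessly both ways, stays where it is left.
- plane_spoke_end (a point): Outer end of the aeroplane's spoke, 165 mm from the axis, 56 mm above the table; it must point at the nozzle (35 mm gap when lined up). The carousel turns with stiff friction, 0.08 N m, about 0.6 N at the spokes, and does not coast.
- plane: Whitish plastic model aeroplane, wings 90 mm across, 68 mm long, 27 mm high, nose outwards, fixed on the platter 56 mm from the axis in line with its spoke. Origin: under its middle, on the platter top at z = 62 mm. Wet: do not touch.
- tank: Whitish plastic model tank, 46 by 32 mm, 22 mm high, gun outwards, fixed on the platter 56 mm from the axis at the next spoke anticlockwise (seen from above) from the aeroplane. Origin as for the aeroplane. Wet.
- ship: Whitish plastic model ship, 50 by 15 mm, 26 mm high, on the platter across from the aeroplane. Wet.
- truck: Whitish plastic model truck, 45 by 24 mm, 24 mm high, on the platter across from the tank. Wet.
- bottle_near: Loose dropper bottle, 27 mm diameter, 78 mm high, standing some 22 cm from the carousel's axis. Origin under its centre.
- jar_near: Loose paint jar, 42 mm diameter, 50 mm high, standing some 22 cm from the carousel's axis. Origin under its centre.
- sanding_block: Loose cork sanding block, 70 by 35 mm, 25 mm high, off to one side. Origin under its centre.
- brush_mug: Loose white mug, 80 mm diameter, 90 mm high, brushes in it up to 185 mm. Origin under its centre.
- screwdriver: Loose screwdriver lying on the table, 180 mm long.
- bottle_side: Loose dropper bottle, 27 mm diameter, 78 mm high, standing to one side of the airbrush. Origin under its centre.
- jar_side: Loose paint jar, 42 mm diameter, 50 mm high, standing to the other side of the airbrush. Origin under its centre.

How it is judged (in metres and radians):
At the end, for the whole second after the job is handed in: The aeroplane's spoke points at the nozzle: its end is within 16 mm sideways of the line from the axis to the nozzle (about 5.5 degrees either way), on the nozzle's side; the carousel is at rest (under 0.05 rad/s) and all loose things are within 20 mm of where they started (y of plane_spoke_end in the frame of stand between -0.016 and 0.016 m and x of plane_spoke_end in the frame of stand above 0.1 m and angular speed of carousel below 0.05 rad/s and distance of each of bottle_near, jar_near, sanding_block, brush_mug, screwdriver, bottle_side, jar_side from where it was at the start of the episode below 0.02 m); the robot touches nothing.
It fails at once if a wet model is touched (contact force between any of the fingers, the arm and plane above 0.3 N or contact force between any of the fingers, the arm and tank above 0.3 N or contact force between any of the fingers, the arm and ship above 0.3 N or contact force between any of the fingers, the arm and truck above 0.3 N).
It fails at once if the carousel is gripped or pushed hard (over 18 N) (contact force between any of the fingers, the arm and carousel above 18 N).
It fails at once if the carousel is spun fast (over 4 rad/s) (angular speed of carousel above 4 rad/s).
It fails at once if the airbrush is bumped (over 3 N) (contact force between any of the fingers, the arm and airbrush above 3 N).
It fails at once if a loose thing is moved by more than 20 mm, lifted or knocked over (distance of any of bottle_near, jar_near, sanding_block, brush_mug, screwdriver, bottle_side, jar_side from where it was at the start of the episode above 0.02 m).
It also fails if it takes over 54 s, if anything falls off the work surface, if the arm or the gripper's body presses on something with over 40 N, if the wrist force passes 120 N, or if a joint passes its speed limit or range.

## Working session

There is one attempt and no reset: what is moved stays moved. The work goes in short steps, Python scripts to look and compute and a shell command to move; the robot and the scene stay as the last step left them, time stands still between calls to the robot, and variables do not carry over. Pictures are saved under pics/ and viewed, at most 10 in all, crops included, and the job is handed in when it is done.

```bash
mkdir -p pics; python3 - <<'E'
from cell import r
import cv2,numpy as np
for n in("top","side"):
    c=r.camera(n); cv2.imwrite(f"pics/{n}0.png",c["img"]); np.savez(f"{n}0.npz",**c)
    print(n,c["K"].tolist(),c["R"].round(3).tolist(),c["t"].round(1).tolist())
s=r.sense();print(s)
E
```

```text
top [[450.6418530880769, 0.0, 254.85678755492023], [0.0, 450.6418530880769, 188.30856554053332], [0.0, 0.0, 1.0]] [[-0.003, -1.0, -0.01], [-0.994, 0.004, -0.108], [0.108, 0.009, -0.994]] [14.9, 544.5, 1390.1]
side [[455.64810197434036, 0.0, 252.81935605870132], [0.0, 455.64810197434036, 187.31817040308508], [0.0, 0.0, 1.0]] [[-0.773, -0.634, -0.026], [-0.299, 0.399, -0.867], [0.56, -0.662, -0.498]] [438.1, 257.0, 1075.5]
{'time_s': 0.1, 'q': array([ 1.1611764 ,  0.38378121,  0.04382076,  1.59943648, -0.01789594,
        1.16121916, -0.0499174 ]), 'qd': array([-0.00020126, -0.00179796,  0.0003344 , -0.00303631, -0.00075109,
       -0.00100774,  0.00063298]), 'effort': array([ 2.79515691e-03, -4.34729004e+01,  1.02959935e+00, -2.50452626e+01,
        1.09678015e-02,  5.46268799e-03,  1.37804008e-05]), 'position': array([ 199.16508434, -617.85464715,  243.98537544]), 'tcp_rot': array([-1.19961253e-03,  9.87863805e-01,  1.55317737e-01, -2.53148716e-04]), 'wrist_force': array([ 0.18213064, -0.0746502 ,  0.56840435]), 'wrist_torque': array([ 0.00790618, -0.02858593, -0.00537743]), 'finger_force': 0.0, 'opening': 85.57622436395818}
```

View pics/top0.png

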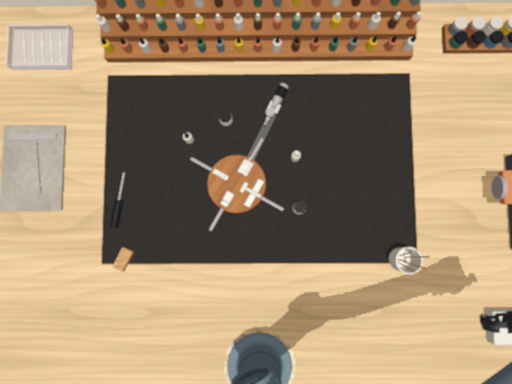

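View pics/side0.png

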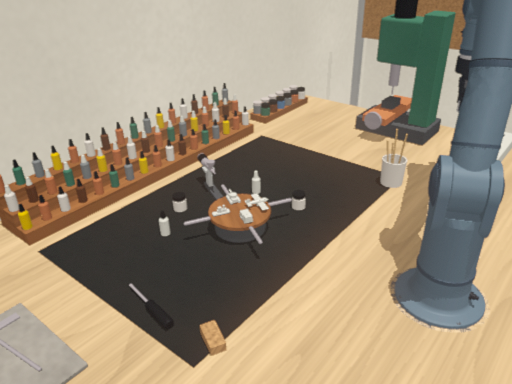

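The top view shows the platter at about (237,184), the airbrush up-right to (283,90), and spokes ending near (192,159), (211,230) and (282,209). Jars and bottles are at (226,120), (188,138), (296,156) and (299,208). Next I'll zoom in to tell the models apart and measure.

```bash
cat > h.py <<'E'
import numpy as np
def w(c,u,v,z):
    K,R,t=c["K"],c["R"],c["t"]
    d=R.T@np.linalg.solve(K,[u,v,1.]); o=-R.T@t
    return (o+d*(z-o[2])/d[2])[:2]
def p(c,X):
    q=c["K"]@(c["R"]@np.array(X,float)+c["t"]); return q[:2]/q[2]
E
python3 - <<'E'
import cv2,numpy as np
from h import *
c=np.load("top0.npz");im=c["img"]
cv2.imwrite("pics/z0.png",cv2.resize(im[80:240,170:320],None,fx=5,fy=5,interpolation=cv2.INTER_CUBIC)[:,:750][:800])
cv2.imwrite("pics/z0.png",cv2.resize(im[80:240,170:320],(562,600),interpolation=cv2.INTER_CUBIC))
m=cv2.inRange(cv2.cvtColor(im,cv2.COLOR_BGR2HSV),(5,100,80),(20,255,255));m[:140]=0;m[230:]=0;m[:,:200]=0;m[:,280:]=0
pts=cv2.findNonZero(m);hull=cv2.convexHull(pts);e=cv2.fitEllipse(hull);print(e, w(c,*e[0],62))
for n,u,v,z in[("noz?",248,159,84),("tail",283,88,84),("sp1",192,159,56),("sp2",211,230,56),("sp3",282,209,56),("jar",226,120,50),("bot",188,138,60),("bot2",296,156,60),("jar2",299,208,50)]:print(n,w(c,u,v,z).round())
E
```

```text
((236.1626434326172, 183.37796020507812), (59.27915954589844, 59.94499969482422), 73.87334442138672) [556.53694869  70.2161527 ]
noz? [629.  33.]
tail [851. -76.]
sp1 [634. 208.]
sp2 [414. 147.]
sp3 [477. -71.]
jar [760. 103.]
bot [700. 221.]
bot2 [ 642. -115.]
jar2 [ 481. -123.]
```

View pics/z0.png

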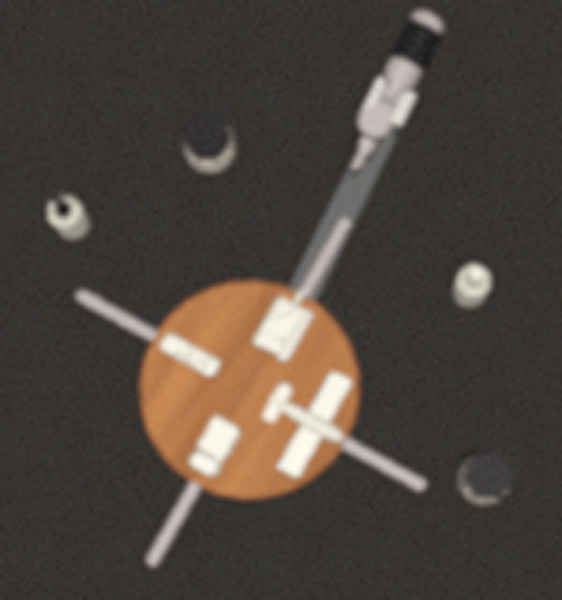

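The crop shows the plane's spoke at lower right, ending at crop (425,487). The tank's spoke, ending at (348,222), is almost at the nozzle tip (357,166), and the truck's spoke ends at (153,563). So the carousel needs about +90° anticlockwise, and I'll push the truck's spoke on the robot's side, away from the airbrush.

```bash
python3 - <<'E'
import numpy as np
from h import *
c=np.load("top0.npz");k=150/562
f=lambda u,v,z:w(c,170+(u+.5)*k-.5,80+(v+.5)*160/600-.5,z)
S=[f(*q,56) for q in[(423,486),(347,222),(80,294),(153,563)]]
A=(S[0]+S[2])/2;B=(S[1]+S[3])/2;print(A,B)
A=np.array([556.5,70.2])*.5+(A+B)/4
an=lambda p:(np.degrees(np.arctan2(*(p-A)[::-1]))%360,np.hypot(*(p-A)))
print(A,[an(s) for s in S])
print("noz",an(f(357,166,84)),"tail",an(f(428,20,84)))
for a in (128,131):print(a,A+140*np.array([np.cos(np.radians(a)),np.sin(np.radians(a))]))
E
```

```text
[557.02622312  69.68866279] [555.8446473   69.08010119]
[556.46771761  69.79219099] [(np.float64(240.64441392065558), np.float64(162.8805092109942)), (np.float64(330.1697922867942), np.float64(162.23080387342213)), (np.float64(60.26709175689975), np.float64(163.25117046069678)), (np.float64(150.82352467878013), np.float64(162.6139880121427))]
noz (np.float64(333.8693212037333), np.float64(201.8974354345752)) tail (np.float64(334.00846224210113), np.float64(338.6244693402377))
128 [470.27511106 180.1136965 ]
131 [464.61945355 175.45153222]
```

```bash
python3 -m handwheel '[1.5,-1.4,0,0, 2.9,-2.6,0,0, 2.9,-2.6,0,0, 2.9,-2.6,0,0, 2.9,-2.6,0,0, 2.9,-2.6,0,0, 2.9,-2.6,0,0, 2.9,-2.6,0,0, 2.9,-2.6,0,0, 2.9,-2.6,0,0, 2.2,-2.4,0,0]' -1 && python3 -m handwheel '[2,-4,0,0, 2,-4,0,0, 2,-4,0,0, 2,-4,0,0, 2,-4,0,0, 2,-4,0,0, 2,-4,0,0, 2,-4,0,0, 2,-4,0,0, 2,-4,0,0, 0,0,0,0]'
```

```text
time_s: 1.2
position: [400.5, -265.9, 245.0]
tcp_rot: [-0.0, 0.988, 0.156, 0.0]
wrist_force: [0.2, -0.6, -0.4]
opening: 0.1
finger_force: 0.0
time_s: 2.3
position: [466.2, 181.9, 245.8]
tcp_rot: [-0.003, 0.987, 0.161, 0.001]
wrist_force: [-0.9, -0.9, 0.2]
opening: -0.2
finger_force: 0.0
```

```bash
python3 -m handwheel '[0,0,2,-0.12,0,0,2.5,-0.12,0,0,2.5,-0.12,0,0,2.5,0,0,0,2.5,0,0,0,2.5,0,0,0,2,0,0,0,1.5,0,0,0,1,0,0,0,0,0]'; python3 - <<'E'
from cell import r
import cv2
print(r.sense()["q"].round(2))
cv2.imwrite("pics/t1.png",cv2.resize(r.camera("top")["img"][80:240,170:320],(562,600)))
E
```

```text
time_s: 3.3
position: [466.3, 173.0, 54.1]
tcp_rot: [0.0, 0.944, 0.329, -0.001]
wrist_force: [-0.0, -0.5, 1.3]
opening: 0.4
finger_force: 0.0
[ 0.11  0.45 -0.62  2.07  0.38  0.74 -1.66]
```

View pics/t1.png

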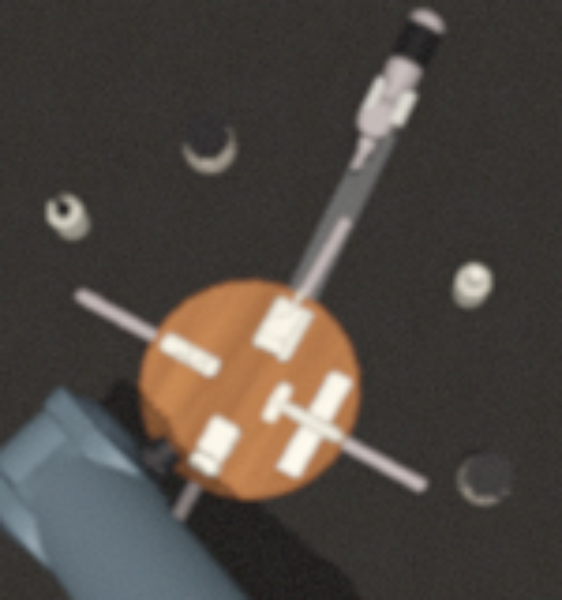

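The fingertip is down on the clockwise side of the truck's spoke, near crop (160,455), and the spoke end is at about (180,515) just beyond the arm. Nothing has moved. Now the first arc push.

```bash
python3 -m handwheel '[0,0,0,-0.05, -0.82,0.025,0,-0.06,-0.82,0.025,0,-0.06,-0.82,0.025,0,-0.06,-0.82,0.025,0,-0.06,-0.82,0.025,0,-0.06,-0.82,0.025,0,-0.06,-0.82,0.025,0,-0.06,-0.82,0.025,0,-0.06,-0.82,0.025,0,-0.06,-0.82,0.025,0,-0.06,-0.82,0.025,0,-0.06]'; python3 - <<'E'
from cell import r
import numpy as np
s=r.sense();p=s["position"][:2]-[556.5,69.8];q=s["tcp_rot"]
print(np.degrees(np.arctan2(p[1],p[0]))%360,np.hypot(*p),np.degrees(2*np.arctan2(q[2],q[1])),s["q"].round(2))
E
```

```text
time_s: 4.55
position: [424.2, 97.1, 56.5]
tcp_rot: [0.001, 0.77, 0.638, 0.001]
wrist_force: [-1.1, 0.2, 0.6]
opening: 0.2
finger_force: 0.4
168.35713843939467 135.07289501547862 79.33922760496313 [ 0.41  0.39 -0.8   2.2   0.43  0.71 -0.87]
```

```bash
python3 -m handwheel '[-0.82,0.02,0,-0.06,-0.82,0.02,0,-0.06,-0.82,0.02,0,-0.06,-0.82,0.02,0,-0.06,-0.82,0.02,0,-0.06,-0.82,0.02,0,-0.06,-0.82,0.02,0,-0.06,-0.82,0.02,0,-0.06,-0.82,0.02,0,-0.06,-0.82,0.02,0,-0.06,-0.82,0.02,0,-0.06,-0.82,0.02,0,-0.06]'; python3 - <<'E'
from cell import r
import numpy as np,cv2
c=r.camera("top");np.savez("top2.npz",**c)
cv2.imwrite("pics/t2.png",cv2.resize(c["img"][80:240,170:320],(562,600),interpolation=cv2.INTER_CUBIC))
s=r.sense();p=s["position"][:2]-[556.5,69.8];q=s["tcp_rot"]
print(np.degrees(np.arctan2(p[1],p[0]))%360,np.hypot(*p),np.degrees(2*np.arctan2(q[2],q[1])),s["q"].round(2))
E
```

```text
time_s: 5.75
position: [439.8, 1.2, 56.3]
tcp_rot: [0.001, 0.496, 0.868, -0.0]
wrist_force: [0.0, 0.9, 0.1]
opening: 0.1
finger_force: 0.4
211.21498058825637 135.22422814176787 120.51868228597648 [ 0.74  0.44 -0.92  2.19  0.53  0.75 -0.01]
```

View pics/t2.png

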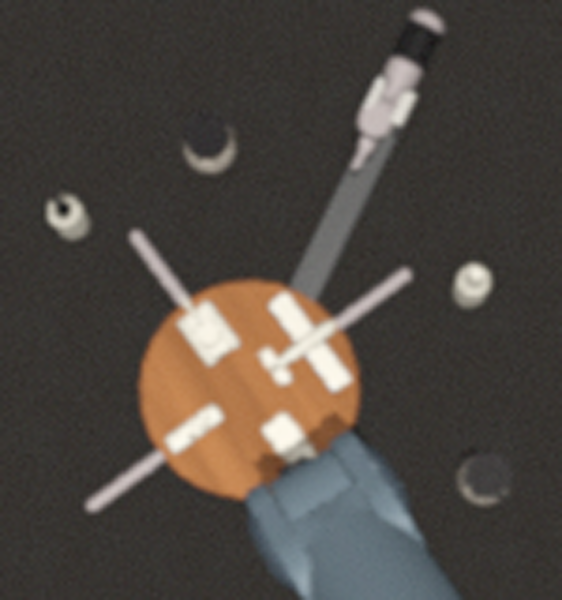

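The carousel has turned as planned and nothing else has moved. Spoke ends are now plane (406,273), tank (136,236) and ship (93,506).

```bash
python3 - <<'E'
import numpy as np
from h import *
c=np.load("top2.npz")
A=np.array([556.5,69.8])
for u,v in[(406,273),(136,236),(93,506)]:
    d=w(c,170+(u+.5)*150/562-.5,80+(v+.5)*160/600-.5,56)-A;print(np.degrees(np.arctan2(d[1],d[0]))%90,np.hypot(*d))
E
```

```text
36.9082170583833 162.0329547958357
36.362091340157015 161.10915351180395
36.471740173668906 160.31531777716393
```

```bash
python3 -m handwheel '[-0.68,0.02,0,-0.05,-0.68,0.02,0,-0.05,-0.68,0.02,0,-0.05,-0.68,0.02,0,-0.05,-0.68,0.02,0,-0.05,-0.68,0.02,0,-0.05,-0.68,0.02,0,-0.05,-0.54,0.01,0,-0.04,-0.4,0.01,0,-0.03,-0.27,0,0,-0.02,-0.13,0,0,-0.01,0,0,0,0]'; python3 - <<'E'
from cell import r
import numpy as np,cv2
c=r.camera("top");np.savez("top3.npz",**c)
cv2.imwrite("pics/t3.png",cv2.resize(c["img"][80:240,170:320],(562,600),interpolation=cv2.INTER_CUBIC))
s=r.sense();p=s["position"][:2]-[556.5,69.8]
print(np.degrees(np.arctan2(p[1],p[0]))%360,np.hypot(*p))
E
```

```text
time_s: 7.0
position: [481.3, -42.2, 55.7]
tcp_rot: [0.001, 0.291, 0.957, 0.0]
wrist_force: [-0.5, 0.3, -0.2]
opening: 0.1
finger_force: 0.0
236.0730543145943 134.81930125639826
```

View pics/t3.png

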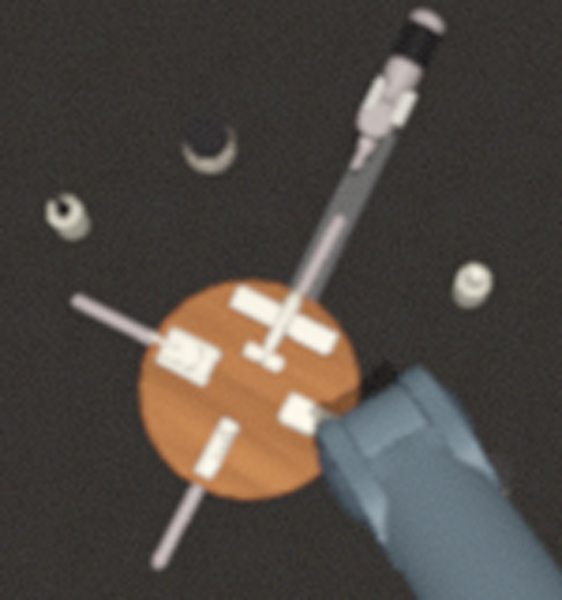

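Plane spoke end is at (340,220), tank (76,299) and ship (158,565), so it's almost lined up. I'll check the angle, then back off (+x, away from the spoke) before lifting.

```bash
python3 - <<'E'
import numpy as np
from h import *
c=np.load("top3.npz")
A=np.array([556.5,69.8])
for u,v in[(340,220),(76,299),(158,565)]:
    d=w(c,170+(u+.5)*150/562-.5,80+(v+.5)*160/600-.5,56)-A;print(np.degrees(np.arctan2(d[1],d[0]))%90,np.hypot(*d))
E
python3 -m handwheel '[0.5,0,0,0,1,0,0,0,1,0,0,0,0,0,0,0,0,0,-2,0,0,0,-3,0,0,0,-3,0,0,0,-3,0,0,0,-3,0,0,0,-3,0,0,-2,-1,0,0,0,0,0]'
```

```text
62.27080430641749 160.91205263481956
62.116104310717155 164.08243281942163
62.380485652895715 162.1297581770017
time_s: 8.25
position: [449.1, -47.7, 236.3]
tcp_rot: [0.001, 0.293, 0.956, -0.002]
wrist_force: [-0.1, -0.3, 0.2]
opening: -0.1
finger_force: 0.0
```

```bash
python3 - <<'E'
from cell import r
import cv2
c=r.camera("top")
cv2.imwrite("pics/t4.png",cv2.resize(c["img"][80:240,170:320],(562,600),interpolation=cv2.INTER_CUBIC))
E
```

```text
(no output)
```

View pics/t4.png

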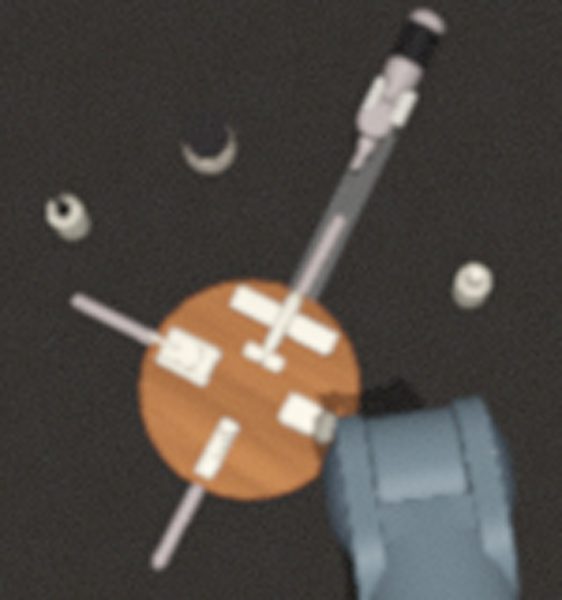

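The plane's spoke end is still at (340,220) after the release, pointing at the nozzle tip (357,166) to within about 2°. The arm is clear and the bottles and jars in view are undisturbed (the jar at lower right is hidden by the arm).

```bash
python3 -c "
from cell import r
print(r.hand_in())"
```

```text
the job is handed in; nothing more can be done
None
```

The aeroplane's spoke points at the nozzle to within about 2° (roughly 5 mm at its end). The carousel stands still with the arm lifted clear, and the job is handed in; no verdict was returned, and the jar beside the truck's spoke was hidden by the arm in the last picture.

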